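# Feel the cord-reel brake gap with the thick feeler gauge

### The job

Check the brake gap of the opened vacuum cleaner with the thick feeler gauge, the one with the flat-sided block handle: take it out of the wooden rack and slide its blade straight down between the two sprung steel brake jaws until its collar is down on the jaws. Then draw it back up by about a centimetre against the drag and let go, so that it stays standing upright in the gap, held by the drag alone. Leave the thin gauge with the round handle in the rack.

Things in the scene. Friction and masses are not known exactly. Their poses are not given: they have to be found in the camera images.
- thick_grip (a point): Thick feeler gauge, 70 g, upright in a rack slot. Point: centre of its aluminium block handle, 24 mm (own x) x 30 mm (own y), from 29 mm below to 34 mm above this point; finger room on the x faces. Below: collar 44 (x) x 34 x 5 mm, its underside 34 mm below this point; then steel blade 6 mm thick (x), 20 mm wide (y), 54 mm long, tip 88 mm below this point. Own z up.
- thin_grip (a point): Thin feeler gauge, to be left in the other slot of the dark wooden rack (60 x 150 x 62 mm high, fixed, slots 75 mm apart, collars rest on its top); either gauge may be in either slot. Same collar and blade length, but a round handle 22 mm in diameter and a blade only 2 mm thick. Point: centre of its handle, 34 mm above the collar's underside.
- gap (a point): Middle of the gap between the two steel brake jaws, level with their flat tops, 84 mm above the table; handle centre is 34 mm above this with the collar home. Own y along the gap (jaws 34 mm long), x across it, z up. At rest 3 mm wide, top 20 mm flared to a 29 mm mouth. Each jaw yields along x up to 14 mm against a spring of 3.5 to 7 N; entering takes 10 to 20 N, then the 6 mm blade drags with 3 to 5 N.
- chassis: Opened vacuum cleaner, a black tray 260 x 320 mm (own x, y) fixed on the table, turned up to 0.3 rad. Origin: centre of its underside, z up. The black brake unit with steel jaws round the gap is at x 30, y 70 mm; clear below for the whole blade. Motor (118 mm high) at y -85; upright cord reel (126 mm high) at x -80 to -112, y 75. The wide open slot at x 60, y 0 is for the filter.
Not all that is in view belongs to the job. What is shaped like the part that bears thick_grip but blue is not meant.

How it is judged:
By the outcome, as a careful person would: the job done as asked, in the order asked, and still so for the second after the job is handed in, with the robot touching nothing.
It also fails if it takes over 38 s, if anything falls off the work surface, if the arm or the gripper's body presses on something with over 40 N, if the wrist force passes 120 N, or if a joint passes its speed limit or range.

### The arm

A 6-joint arm with a two-finger parallel gripper is mounted at the origin on the work surface. World frame = base frame: x ahead of the robot, y to its left, z up, the work surface at z = 0. Lengths are in m, angles in rad, forces in N, time in s.
With the tool pointing down it reaches from about 0.35 to 0.975 m from the base axis. Payload 4.9 kg.
Tool frame: the origin (TCP) lies at the very end of the fingers, on their centre line; the grasp point (between the pads) lies behind it (manip.grip_depth is the z of the grasp point in the tool frame, in m); z points along the fingers, y is the direction in which the jaws open and shut (so a half turn about z gives the same grasp; the last joint's range is limited). The gripper opens to 85 mm and grips with 20 to 120 N. Pads are 22 mm wide; open, the fingers measure 114 mm over their backs; the gripper's body (76 mm by 85 mm) begins 54 mm behind the grasp point. The pads swing forward as they close: fully open they stand 13 mm farther back than shut.
Start: joints at [1.051, 0.053, 1.613, -0, 1.476, -0.119], TCP at [0.244, 0.575, 0.231] pointing down, gripper open.
Joint ranges: [-3.01, 3.01], [-1.01, 2.22], [0.06, 2.58], [-1.02, 4.17], [0.09, 2.62], [-3.14, 3.14]. Speed limits (rad/s): [2.57, 2.57, 3.14, 3.14, 3.14, 3.14].

### API

Orientations are given as a unit quaternion [w, x, y, z].
In Python, from plant import state, optics, manip, silhouettes, place_of gives the robot as it stands. The module is installed in compiled form; this text tells all that it offers.
- The arm moves only by the tool jog_arm, never from a script. Its argument "increments" is a list of rows, each an object with "slide": the shift along the tool's x, y, z in mm, a list of three; "rotation": the turn, a rotation vector about the tool's x, y, z in degrees, a list of three. A call has 1 to 20 rows; each row shifts and turns the commanded pose from where the row before left it, along the tool's axes as they then stand; what a row does not reach is not made up. A row lasts 1/12 s, in which the tool goes at most 41.7 mm and 7.16 degrees, less where a joint would pass 70% of its speed; a pose out of reach is approached as far as the arm can. A call with a gripper value outside its range is refused whole. "fingers" is the opening, from 0 (shut) to 1 (fully open), set as the call begins (left out, the last holds). The fingers move at their own pace and stop on an object; the grip force is fixed at half the most. Time passes only in rows, so rows that do not move let the fingers close. It gives the time, the measured TCP pose, the force and the opening at its end, in the units of the state.
- state(): the state, without advancing time (a new reading comes with each control period).
- optics.grab_frame(name): name is "scene" or "top"; returns a dict with "frame" (480x640x3 uint8, blue, green, red), "camera_matrix" (3x3 intrinsics, pixels), "distortion" ([k1, k2, p1, p2, k3] as OpenCV has them; the pictures are not rectified), "R" (3x3) and "t" (3): a world point X has camera coordinates R X + t. Camera axes: x right, y down, z forward; pixel columns grow to the right and rows downward; lengths in m; the calibration is good to about 2 mm. A picture is of the moment at which its call begins. There is no depth.
- manip.job_done(): hands the job in, once; it reports no verdict.
Trained networks look in the newest picture that a camera, given by its name, has taken for a name from the list of things; names that differ only in an ending like _2 or _b are one class to them, and where a whole thing is asked for, a point or a joint stands for the part that bears it (a point fixed in the world has none). Each returns a list of dicts, best first, with "score" (0 to 1); they miss things now and then, are a little off and sometimes report something else, mostly with a low value. They report only what shows in the picture. A call takes as long as a camera call. They do not tell look-alikes from the thing itself.
- silhouettes(thing, camera): "mask" (480x640 bool, what is visible of it) and "bbox" ([left, top, right, bottom] in pixels, round what is visible of it).
- place_of(thing, camera): "uv" ([column, row] in pixels: a listed point, or the origin of a listed thing).
The state is a dict: "time": time; "joint_pos": joint angles; "joint_vel": joint speeds; "joint_efforts": joint torques, N m; "tool_pos": TCP position; "tool_rot": TCP orientation; "contact_force": force on the tool from outside, world axes, zero at the start; "ft_torque": the same for the moment, N m; "gripper_width": opening from 0.0 (shut) to 1.0 (fully open).
Only numpy, scipy, OpenCV 4.12 (cv2) and the standard library are available. Lean on these libraries where they do the work, as an engineer would, in place of code of your own. Each camera call takes 0.05 s, during which the arm holds its last target.

## Working session

There is one attempt and no reset: what is moved stays moved. The work goes in short steps, Python scripts to look and compute and a tool call to move; the robot and the scene stay as the last step left them, time stands still between calls to the robot, and variables do not carry over. Pictures are saved under pics/ and viewed, and the job is handed in when it is done.

Besides the shell and the picture viewer there is one more tool, called after "Emit:" as name(argument=value, ...), one argument or row to a line, values as JSON. jog_arm: Moves the arm, as the interface text tells. Its arguments: {"type":"object","properties":{"increments":{"type":"array","items":{"type":"object","properties":{"slide":{"type":"array","items":{"type":"number"}},"rotation":{"type":"array","items":{"type":"number"}}}}},"fingers":{"type":"number"}},"required":["increments"]}

```bash
mkdir -p pics; cat > h.py <<'E'
import numpy as np, cv2
from plant import state, optics, manip, silhouettes, place_of
def ray(f,uv):
    p=cv2.undistortPoints(np.array([[uv]],float),np.array(f["camera_matrix"]),np.array(f["distortion"]))[0,0]
    R=np.array(f["R"]);t=np.array(f["t"]).ravel()
    return -R.T@t, R.T@np.array([p[0],p[1],1.])
def atz(f,uv,z):
    c,d=ray(f,uv); return c+d*(z-c[2])/d[2]
def proj(f,X):
    R=np.array(f["R"]);rv=cv2.Rodrigues(R)[0]
    return cv2.projectPoints(np.atleast_2d(np.array(X,float)),rv,np.array(f["t"],float).ravel(),np.array(f["camera_matrix"]),np.array(f["distortion"]))[0][:,0]
def tri(a,b):
    (c1,d1),(c2,d2)=a,b
    A=np.stack([d1,-d2],1);s=np.linalg.lstsq(A,c2-c1,rcond=None)[0]
    p,q=c1+d1*s[0],c2+d2*s[1]; return (p+q)/2,np.linalg.norm(p-q)
E
python3 - <<'E'
from h import *
np.set_printoptions(precision=4,suppress=True)
print(state(),manip.grip_depth)
F={}
for c in("scene","top"):
    f=F[c]=optics.grab_frame(c);cv2.imwrite(f"pics/{c}1.png",f["frame"])
    print(c,ray(f,(320,240)))
    for n in("thick_grip","thin_grip","gap","chassis"):
        print(n,[(np.round(d["uv"],1),round(d["score"],2)) for d in place_of(n,c)],[(d["bbox"],round(d["score"],2)) for d in (silhouettes(n,c) if n!="gap" else [])])
E
```

```text
{'time': 0.0, 'joint_pos': array([ 1.051 ,  0.0534,  1.6143,  0.    ,  1.476 , -0.119 ]), 'joint_vel': array([-0.0006, -0.0002, -0.001 , -0.0005,  0.0002, -0.0011]), 'joint_efforts': array([  0.0002, -39.3693, -37.0175,  -0.0002,   0.007 ,  -0.    ]), 'tool_pos': array([0.2435, 0.5749, 0.23  ]), 'tool_rot': array([-0.0003,  0.1991,  0.98  , -0.001 ]), 'contact_force': array([-0.3447,  0.3714,  0.5087]), 'ft_torque': array([0.0463, 0.0356, 0.0427]), 'gripper_width': 0.9994563995363823} -0.0187
scene (array([ 1.3251, -0.1185,  0.6478]), array([-0.8043,  0.184 , -0.5651]))
thick_grip [(array([463.8, 249.5]), 0.98), (array([417.9, 221.8]), 0.97), (array([360.6, 227.6]), 0.94), (array([413.9, 256.5]), 0.85)] [([349.3, 210.1, 368.2, 263.0], 0.72), ([451.2, 233.3, 472.9, 285.4], 0.62), ([398.9, 236.2, 429.2, 291.6], 0.58)]
thin_grip [(array([450.4, 219.3]), 0.58)] []
gap [(array([196.5, 271.3]), 0.96)] []
chassis [(array([166.9, 298.7]), 0.56)] [([64.0, 214.7, 254.7, 363.5], 0.57), ([439.1, 203.3, 461.6, 238.3], 0.56)]
top (array([0.5093, 0.0649, 0.9352]), array([ 0.0116,  0.0118, -1.    ]))
thick_grip [(array([229.2, 191.2]), 0.89), (array([182.4, 194. ]), 0.84), (array([271.1, 253.6]), 0.68), (array([209.7, 241.1]), 0.66)] [([166.8, 182.5, 195.1, 207.5], 0.85), ([199.1, 229.1, 223.3, 253.2], 0.82), ([221.7, 181.9, 248.9, 203.2], 0.58), ([261.8, 243.2, 289.5, 268.6], 0.58)]
thin_grip [(array([165.6, 242.5]), 0.68)] [([155.7, 229.2, 186.0, 251.5], 0.78)]
gap [(array([450.7, 206.6]), 0.75)] []
chassis [(array([473.9, 223. ]), 0.85)] [([398.0, 155.0, 562.2, 294.0], 0.85)]
```

```bash
python3 - <<'E'
import cv2
s=cv2.imread("pics/scene1.png");t=cv2.imread("pics/top1.png")
cv2.imwrite("pics/s_crop.png",cv2.resize(s[190:310,330:490],None,fx=5,fy=5,interpolation=cv2.INTER_CUBIC))
cv2.imwrite("pics/t_crop.png",cv2.resize(t[160:290,140:300],None,fx=4.6,fy=4.6,interpolation=cv2.INTER_CUBIC))
cv2.imwrite("pics/t_gap.png",cv2.resize(t[145:305,390:570],None,fx=3.7,fy=3.7,interpolation=cv2.INTER_CUBIC))
E
```

```text
(no output)
```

View pics/scene1.png

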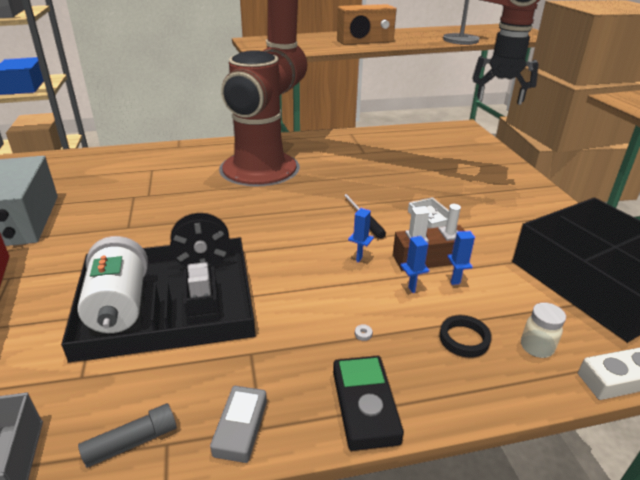

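View pics/top1.png

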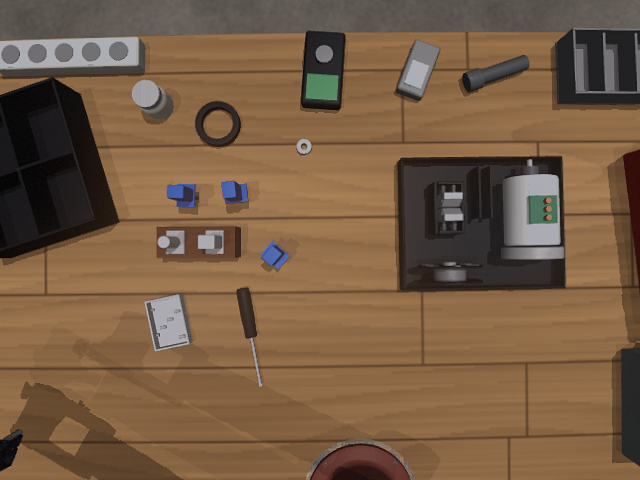

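View pics/s_crop.png

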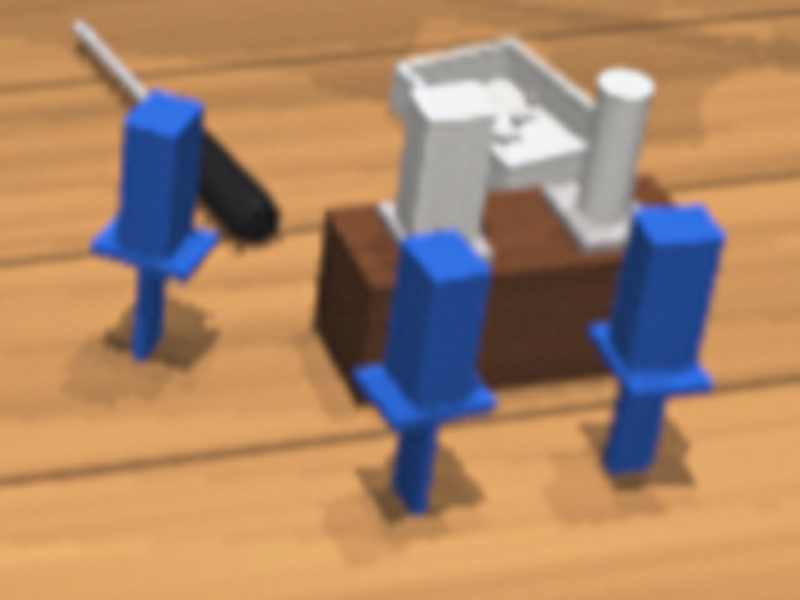

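View pics/t_crop.png

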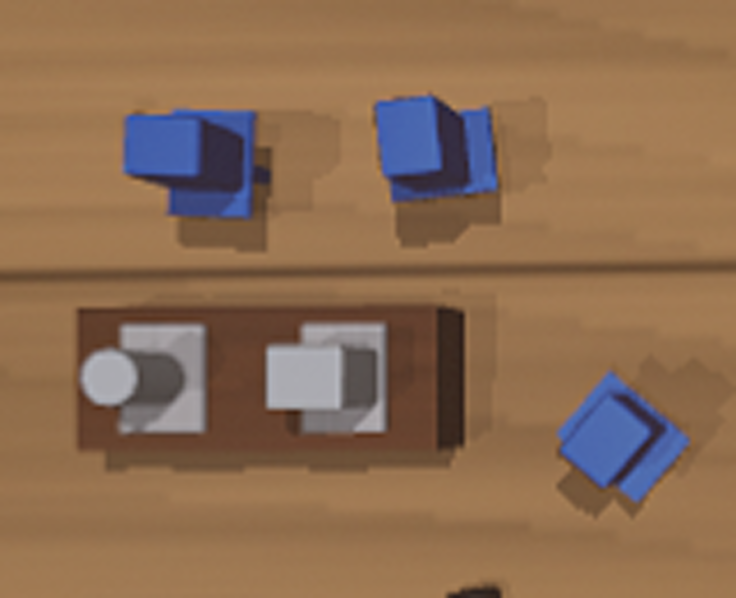

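View pics/t_gap.png

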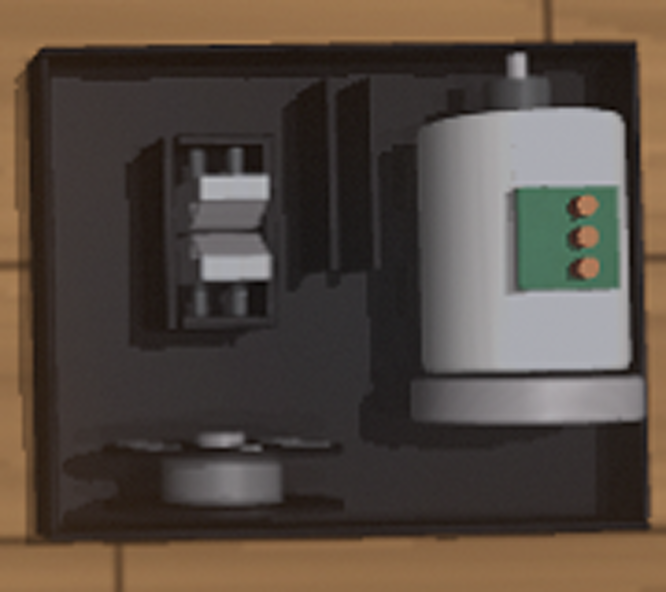

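The candidates for the thick gauge are the grey block handle in the rack at top (210,241) / scene (418,222), and three blue block-handled copies at top (182,194), (229,191) and (271,254). The grey one fits: it is aluminium, has a flat-sided block and stands in the rack. The round handle at top (166,242) is the thin gauge. The crops confirm this. Brake jaws are at top (451,207). Next I'll work out exact positions.

```bash
python3 - <<'E'
from h import *
np.set_printoptions(precision=4,suppress=True)
F={c:optics.grab_frame(c) for c in("scene","top")}
s,t=F["scene"],F["top"]
print("thick tri",tri(ray(s,(417.9,221.8)),ray(t,(209.7,241.1))),atz(t,(209.7,241.1),.096),atz(s,(417.9,221.8),.096))
print("gap tri",tri(ray(s,(196.5,271.3)),ray(t,(450.7,206.6))),atz(t,(450.7,206.6),.084),atz(s,(196.5,271.3),.084))
def c(u,v): return (140+u/4.6-.4,160+v/4.6-.4)
H=[c(266,345),c(341,345),c(341,410),c(266,410)]
h=np.array([atz(t,p,.130) for p in H]);print("handle top",h[:,:2],h.mean(0))
K=[c(303,323),c(386,323),c(386,433),c(303,433)]
k=np.array([atz(t,p,.067) for p in K]);print("collar",k[:,:2],k.mean(0))
R=[c(78,310),c(438,310),c(438,448),c(78,448)]
k=np.array([atz(t,p,.062) for p in R]);print("rack",k[:,:2],k.mean(0))
def g(u,v): return (390+u/3.7-.4,145+v/3.7-.4)
J=[g(200,177),g(269,175),g(272,281),g(201,281)]
k=np.array([atz(t,p,.084) for p in J]);print("jaws",k[:,:2],k.mean(0))
B=[g(175,137),g(273,136),g(274,327),g(170,328)]
m=np.array([atz(t,p,.084) for p in B]);print("unit",m[:,:2],m.mean(0))
C=[g(38,48),g(636,44),g(648,531),g(42,538)]
m=np.array([atz(t,p,.03) for p in C]);print("tray",m[:,:2],m.mean(0))
E
```

```text
thick tri (array([0.519 , 0.2733, 0.0998]), np.float64(0.004099516393456296)) [0.5196 0.2763 0.096 ] [0.5135 0.2738 0.096 ]
gap tri (array([ 0.5779, -0.173 ,  0.0827]), np.float64(0.007765436192093016)) [ 0.5782 -0.1687  0.084 ] [ 0.5779 -0.1767  0.084 ]
handle top [[0.5309 0.2893]
 [0.5305 0.2605]
 [0.5057 0.2607]
 [0.5061 0.2894]] [0.5183 0.275  0.13  ]
collar [[0.5414 0.2915]
 [0.5409 0.2572]
 [0.4958 0.2576]
 [0.4962 0.2918]] [0.5186 0.2745 0.067 ]
rack [[0.5482 0.3865]
 [0.5462 0.2367]
 [0.4893 0.2373]
 [0.491  0.3868]] [0.5187 0.3118 0.062 ]
jaws [[ 0.6047 -0.156 ]
 [ 0.6053 -0.1909]
 [ 0.5519 -0.1914]
 [ 0.5524 -0.1555]] [ 0.5786 -0.1735  0.084 ]
unit [[ 0.625  -0.1438]
 [ 0.625  -0.1934]
 [ 0.5288 -0.1919]
 [ 0.529  -0.1395]] [ 0.5769 -0.1671  0.084 ]
tray [[ 0.6809 -0.0844]
 [ 0.6804 -0.4087]
 [ 0.4181 -0.4089]
 [ 0.4195 -0.0823]] [ 0.5497 -0.2461  0.03  ]
```

Emit:
jog_arm(
  increments=[
    {"slide": [0,0,0],"rotation": [0,0,6.75]},
    {"slide": [0,0,0],"rotation": [0,0,6.75]},
    {"slide": [0,0,0],"rotation": [0,0,6.75]},
    {"slide": [0,0,0],"rotation": [0,0,6.75]},
    {"slide": [0,0,0],"rotation": [0,0,6.75]},
    {"slide": [0,0,0],"rotation": [0,0,6.75]},
    {"slide": [0,0,0],"rotation": [0,0,6.75]},
    {"slide": [0,0,0],"rotation": [0,0,6.75]},
    {"slide": [0,0,0],"rotation": [0,0,6.75]},
    {"slide": [0,0,0],"rotation": [0,0,6.75]},
  ],
  fingers=0.7,
)

```text
time: 1.73
tool_pos: [0.2439, 0.5755, 0.2313]
tool_rot: [0.0, 0.712, 0.702, 0.0]
contact_force: [0.4, -0.0, -0.4]
gripper_width: 0.7
```

Emit:
jog_arm(
  increments=[
    {"slide": [-21.2,19.9,0]},
    {"slide": [-21.2,19.9,0]},
    {"slide": [-21.2,19.9,0]},
    {"slide": [-21.2,19.9,0]},
    {"slide": [-21.2,19.9,0]},
    {"slide": [-21.2,19.9,0]},
    {"slide": [-21.2,19.9,0]},
    {"slide": [-21.2,19.9,0]},
    {"slide": [-21.2,19.9,0]},
    {"slide": [-21.2,19.9,0]},
    {"slide": [-21.2,19.9,0]},
    {"slide": [-21.2,19.9,0]},
    {"slide": [-21.2,19.9,0]},
    {"slide": [-21.2,19.9,0]},
    {"slide": [0,0,0]},
    {"slide": [0,0,0]},
  ],
)

```text
invalid input
```

Emit:
jog_arm(
  increments=[
    {"slide": [-21.2,19.9,0],"rotation": [0,0,0]},
    {"slide": [-21.2,19.9,0],"rotation": [0,0,0]},
    {"slide": [-21.2,19.9,0],"rotation": [0,0,0]},
    {"slide": [-21.2,19.9,0],"rotation": [0,0,0]},
    {"slide": [-21.2,19.9,0],"rotation": [0,0,0]},
    {"slide": [-21.2,19.9,0],"rotation": [0,0,0]},
    {"slide": [-21.2,19.9,0],"rotation": [0,0,0]},
    {"slide": [-21.2,19.9,0],"rotation": [0,0,0]},
    {"slide": [-21.2,19.9,0],"rotation": [0,0,0]},
    {"slide": [-21.2,19.9,0],"rotation": [0,0,0]},
    {"slide": [-21.2,19.9,0],"rotation": [0,0,0]},
    {"slide": [-21.2,19.9,0],"rotation": [0,0,0]},
    {"slide": [-21.2,19.9,0],"rotation": [0,0,0]},
    {"slide": [-21.2,19.9,0],"rotation": [0,0,0]},
    {"slide": [0,0,0],"rotation": [0,0,0]},
    {"slide": [0,0,0],"rotation": [0,0,0]},
  ],
)

```text
time: 3.07
tool_pos: [0.5207, 0.2754, 0.2312]
tool_rot: [-0.0, 0.711, 0.703, -0.0]
contact_force: [-0.1, 0.7, 0.1]
gripper_width: 0.701
```

Emit:
jog_arm(
  increments=[
    {"slide": [-1,-2.3,20],"rotation": [0,0,0]},
    {"slide": [0,0,20],"rotation": [0,0,0]},
    {"slide": [0,0,20],"rotation": [0,0,0]},
    {"slide": [0,0,20],"rotation": [0,0,0]},
    {"slide": [0,0,15],"rotation": [0,0,0]},
    {"slide": [0,0,5],"rotation": [0,0,0]},
    {"slide": [0,0,0],"rotation": [0,0,0]},
    {"slide": [0,0,0],"rotation": [0,0,0]},
  ],
)

```text
time: 3.73
tool_pos: [0.5176, 0.2761, 0.1319]
tool_rot: [0.0, 0.71, 0.705, 0.0]
contact_force: [-0.5, 0.1, 0.4]
gripper_width: 0.702
```

```bash
python3 - <<'E'
from h import *
for c,b in(("scene",(190,310,330,490)),("top",(160,290,140,300))):
    f=optics.grab_frame(c)["frame"];cv2.imwrite(f"pics/{c}2.png",cv2.resize(f[b[0]:b[1],b[2]:b[3]],None,fx=4.5,fy=4.5,interpolation=cv2.INTER_CUBIC))
E
```

```text
(no output)
```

View pics/scene2.png

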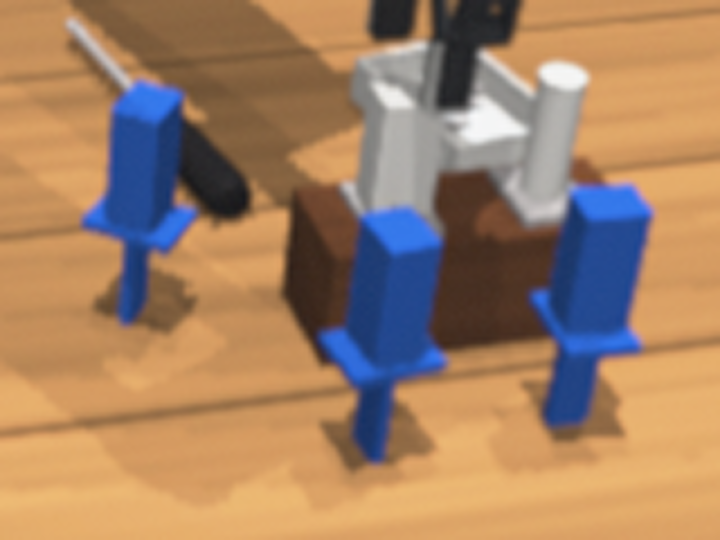

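View pics/top2.png

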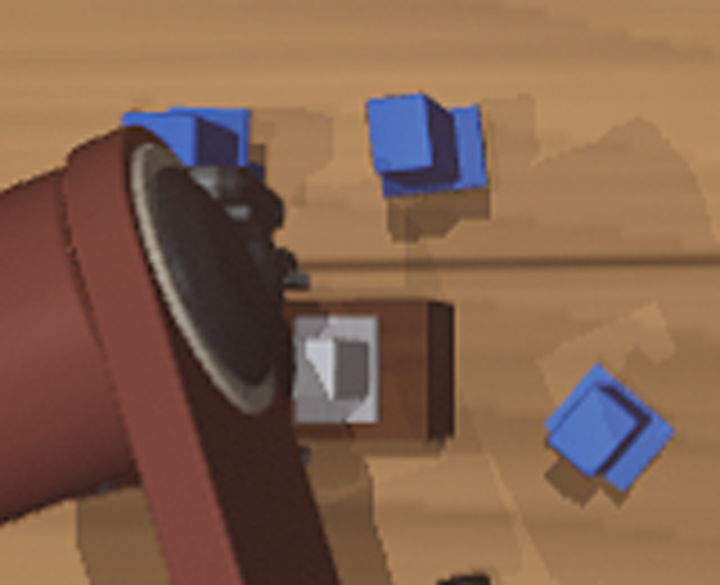

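```bash
python3 - <<'E'
from h import *
f=optics.grab_frame("scene");im=f["frame"].copy()
x,y=.5184,.2746
def P(p): 
    q=proj(f,p)[0];return tuple(int(round(v)) for v in q)
big=cv2.resize(im[150:290,350:510],None,fx=4.5,fy=4.5,interpolation=cv2.INTER_CUBIC)
def B(p): q=proj(f,p)[0];return (int((q[0]-350+.5)*4.5),int((q[1]-150+.5)*4.5))
for z in(.067,.130):
    c=[B((x+a*.012,y+b*.015,z)) for a,b in((1,1),(1,-1),(-1,-1),(-1,1))]
    cv2.polylines(big,[np.array(c)],True,(0,0,255),1)
s=state()["tool_pos"];cv2.circle(big,B(s),4,(0,255,0),1);cv2.circle(big,B(s+[.03,0,0.012]),4,(255,255,0),1);cv2.circle(big,B(s+[-.03,0,0.012]),4,(255,0,255),1)
cv2.imwrite("pics/scene3.png",big)
E
```

```text
(no output)
```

View pics/scene3.png

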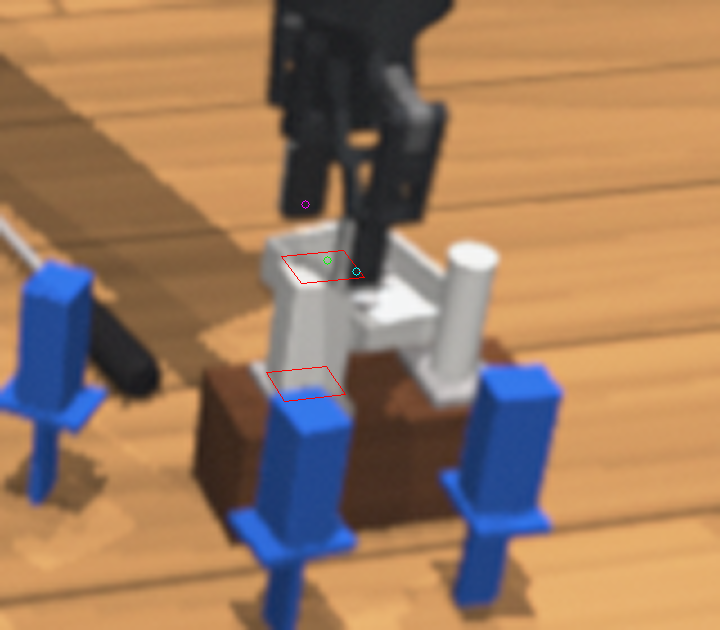

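```bash
python3 - <<'E'
from h import *
for c,(r0,c0) in(("scene",(195,385)),("top",(215,190))):
    f=optics.grab_frame(c);im=cv2.imread(f"pics/{c}1.png")
    k=8
    big=cv2.resize(im[r0:r0+65,c0:c0+75],None,fx=k,fy=k,interpolation=cv2.INTER_CUBIC)
    def B(p): q=proj(f,p)[0];return (int((q[0]-c0+.5)*k),int((q[1]-r0+.5)*k))
    x,y,w=.5184,.2746,-.008
    for (hx,hy,z) in((.012,.015,.067),(.012,.015,.130),(.022,.017,.067)):
        cc=[B((x+a*hx-b*hy*w,y+b*hy+a*hx*w,z)) for a,b in((1,1),(1,-1),(-1,-1),(-1,1))]
        cv2.polylines(big,[np.array(cc)],True,(0,0,255),1)
    cv2.imwrite(f"pics/w_{c}.png",big)
E
```

```text
(no output)
```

View pics/w_scene.png

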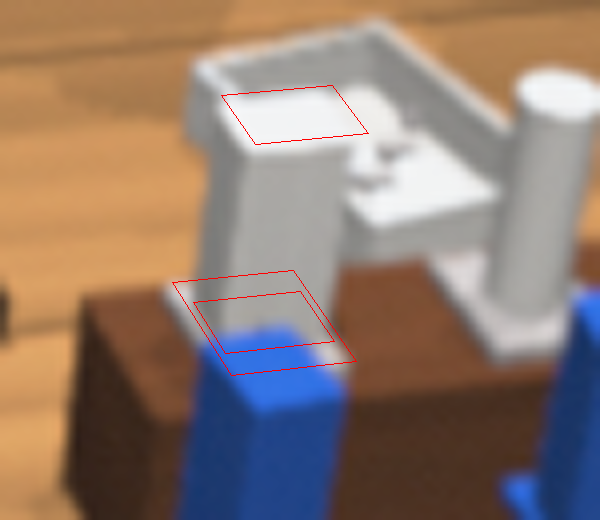

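View pics/w_top.png

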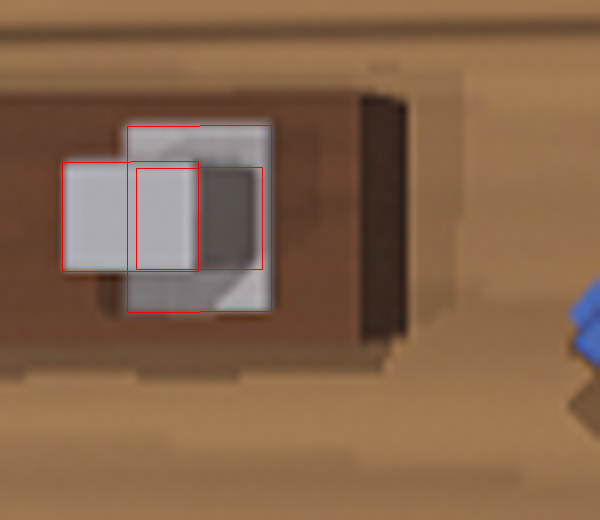

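The projected outlines match in both views: top exactly, scene within about 1 px. The handle is at (0.5185, 0.2745) and the fingers straddle it. Going down.

Emit:
jog_arm(
  increments=[
    {"slide": [-1.3,0.8,8],"rotation": [0,0,0]},
    {"slide": [0,0,8],"rotation": [0,0,0]},
    {"slide": [0,0,8],"rotation": [0,0,0]},
    {"slide": [0,0,8],"rotation": [0,0,0]},
    {"slide": [0,0,8],"rotation": [0,0,0]},
    {"slide": [0,0,8],"rotation": [0,0,0]},
    {"slide": [0,0,7],"rotation": [0,0,0]},
    {"slide": [0,0,0],"rotation": [0,0,0]},
    {"slide": [0,0,0],"rotation": [0,0,0]},
  ],
)

```text
time: 4.73
tool_pos: [0.5181, 0.274, 0.0755]
tool_rot: [-0.0, 0.71, 0.704, -0.001]
contact_force: [0.5, 0.1, 0.0]
gripper_width: 0.702
```

Emit:
jog_arm(
  increments=[
    {"slide": [0,0,0],"rotation": [0,0,0]},
    {"slide": [0,0,0],"rotation": [0,0,0]},
    {"slide": [0,0,0],"rotation": [0,0,0]},
    {"slide": [0,0,0],"rotation": [0,0,0]},
    {"slide": [0,0,0],"rotation": [0,0,0]},
    {"slide": [0,0,0],"rotation": [0,0,0]},
    {"slide": [0,0,0],"rotation": [0,0,0]},
    {"slide": [0,0,0],"rotation": [0,0,0]},
  ],
  fingers=0,
)

```text
time: 5.4
tool_pos: [0.5191, 0.2744, 0.0772]
tool_rot: [0.0, 0.71, 0.704, 0.001]
contact_force: [0.0, 0.8, 5.4]
gripper_width: 0.273
```

Emit:
jog_arm(
  increments=[
    {"slide": [0,0,-5],"rotation": [0,0,0]},
    {"slide": [0,0,-10],"rotation": [0,0,0]},
    {"slide": [0,0,-12],"rotation": [0,0,0]},
    {"slide": [0,0,-12],"rotation": [0,0,0]},
    {"slide": [0,0,-12],"rotation": [0,0,0]},
    {"slide": [0,0,-12],"rotation": [0,0,0]},
    {"slide": [0,0,-15],"rotation": [0,0,0]},
    {"slide": [0,0,-20],"rotation": [0,0,0]},
    {"slide": [0,0,-20],"rotation": [0,0,0]},
    {"slide": [0,0,-20],"rotation": [0,0,0]},
    {"slide": [0,0,-7],"rotation": [0,0,0]},
    {"slide": [0,0,0],"rotation": [0,0,0]},
  ],
)

```text
time: 6.4
tool_pos: [0.5199, 0.2747, 0.225]
tool_rot: [0.001, 0.71, 0.704, 0.003]
contact_force: [-0.5, -0.4, -0.6]
gripper_width: 0.269
```

```bash
python3 - <<'E'
from h import *
f=optics.grab_frame("scene")["frame"]
cv2.imwrite("pics/scene4.png",cv2.resize(f[100:310,330:510],None,fx=2.8,fy=2.8,interpolation=cv2.INTER_CUBIC))
E
```

```text
(no output)
```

View pics/scene4.png

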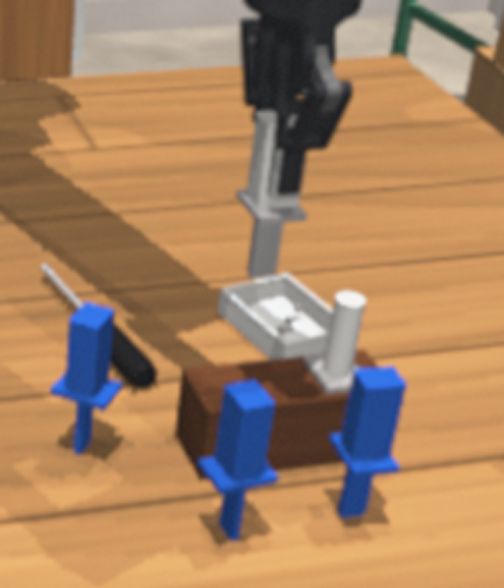

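Emit:
jog_arm(
  increments=[
    {"slide": [-10,1.4,0],"rotation": [0,0,0]},
    {"slide": [-20,2.8,0],"rotation": [0,0,0]},
    {"slide": [-30,4.1,0],"rotation": [0,0,0]},
    {"slide": [-30,4.1,0],"rotation": [0,0,0]},
    {"slide": [-30,4.1,0],"rotation": [0,0,0]},
    {"slide": [-30,4.1,0],"rotation": [0,0,0]},
    {"slide": [-30,4.1,0],"rotation": [0,0,0]},
    {"slide": [-30,4.1,0],"rotation": [0,0,0]},
    {"slide": [-30,4.1,0],"rotation": [0,0,0]},
    {"slide": [-30,4.1,0],"rotation": [0,0,0]},
    {"slide": [-30,4.1,0],"rotation": [0,0,0]},
    {"slide": [-30,4.1,0],"rotation": [0,0,0]},
    {"slide": [-30,4.1,0],"rotation": [0,0,0]},
    {"slide": [-30,4.1,0],"rotation": [0,0,0]},
    {"slide": [-30,4.1,0],"rotation": [0,0,0]},
    {"slide": [-20,2.8,0],"rotation": [0,0,0]},
    {"slide": [-9,1.2,0],"rotation": [0,0,0]},
    {"slide": [0,0,0],"rotation": [0,0,0]},
    {"slide": [0,0,0],"rotation": [0,0,0]},
  ],
)

```text
time: 8.03
tool_pos: [0.5756, -0.175, 0.22]
tool_rot: [-0.001, 0.71, 0.704, -0.0]
contact_force: [-0.1, -0.2, -0.4]
gripper_width: 0.275
```

```bash
cat > look.py <<'E'
from h import *
import sys
n=sys.argv[1]
np.set_printoptions(precision=4,suppress=True)
s=state();print(s["tool_pos"],s["tool_rot"],s["contact_force"])
for c,(r0,c0,h,w,k) in(("scene",(130,120,190,140,3.1)),("top",(145,390,160,180,3.6))):
    f=optics.grab_frame(c)["frame"];cv2.imwrite(f"pics/{c}{n}.png",cv2.resize(f[r0:r0+h,c0:c0+w],None,fx=k,fy=k,interpolation=cv2.INTER_CUBIC))
    for d in place_of("thick_grip",c): print(c,d["uv"],d["score"])
E
python3 look.py 5
```

```text
[ 0.5756 -0.175   0.22  ] [-0.0013  0.7102  0.704  -0.0002] [-0.0931 -0.2116 -0.3974]
scene [186.5, 196.9] 0.87
scene [359.4, 224.5] 0.77
scene [415.4, 255.9] 0.67
scene [463.3, 246.6] 0.63
top [274.1, 255.6] 0.96
top [180.9, 195.4] 0.86
top [231.3, 195.0] 0.8
top [482.2, 197.2] 0.79
```

View pics/scene5.png

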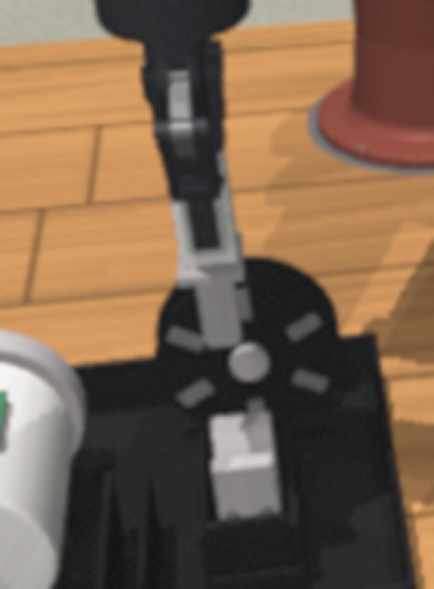

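View pics/top5.png

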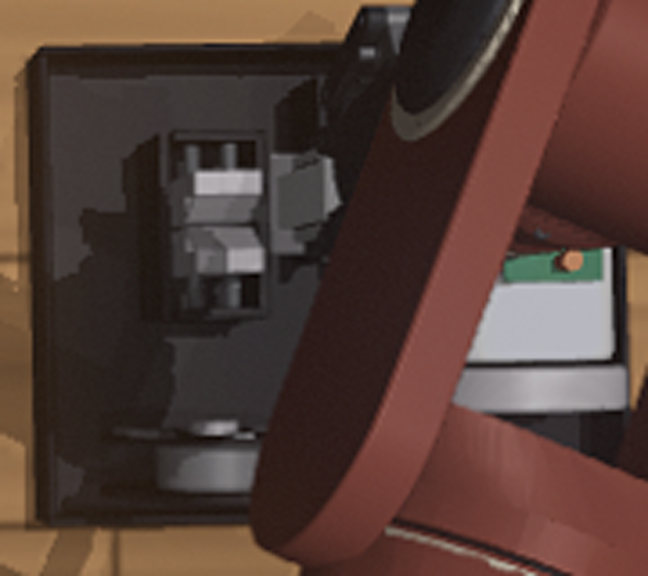

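```bash
cat > ov.py <<'E'
from h import *
import sys
n=sys.argv[1]; gx,gy=float(sys.argv[2]),float(sys.argv[3]); ax,ay=float(sys.argv[4]),float(sys.argv[5])
s=state();T=s["tool_pos"];zc=T[2]+.0187
for c,(r0,c0,h,w,k) in(("scene",(170,150,140,100,5)),("top",(170,420,80,100,7))):
    f=optics.grab_frame(c);im=f["frame"];big=cv2.resize(im[r0:r0+h,c0:c0+w],None,fx=k,fy=k,interpolation=cv2.INTER_CUBIC)
    def B(p): q=proj(f,p)[0];return (int((q[0]-c0+.5)*k),int((q[1]-r0+.5)*k))
    def rect(x,y,z,hx,hy,col,w=-.007):
        cc=[B((x+a*hx-b*hy*w,y+b*hy+a*hx*w,z)) for a,b in((1,1),(1,-1),(-1,-1),(-1,1))]
        cv2.polylines(big,[np.array(cc)],True,col,1)
    x,y=T[0]+ax,T[1]+ay
    rect(x,y,zc-.034,.022,.017,(0,0,255));rect(x,y,zc-.088,.003,.010,(0,0,255));rect(x,y,zc+.034,.012,.015,(0,0,255))
    rect(gx,gy,.084,.0265,.017,(0,255,0));rect(gx,gy,.084,.0145,.017,(0,255,0));rect(gx,gy,.064,.0015,.017,(0,255,0))
    cv2.imwrite(f"pics/ov_{c}{n}.png",big)
E
python3 ov.py 1 .579 -.174 0 0
```

```text
(no output)
```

View pics/ov_scene1.png

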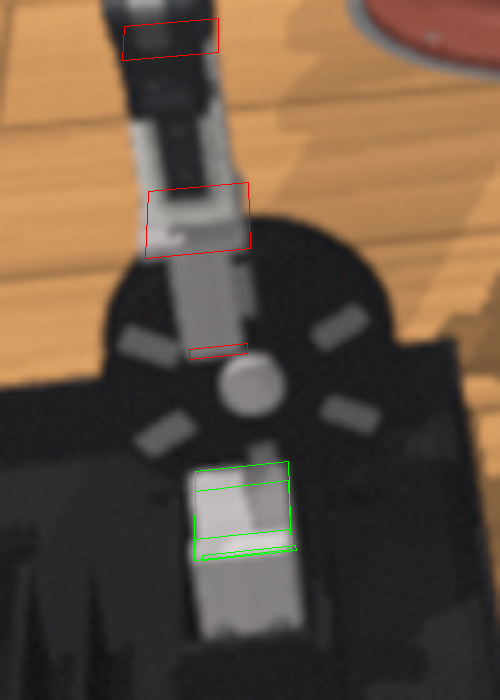

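View pics/ov_top1.png

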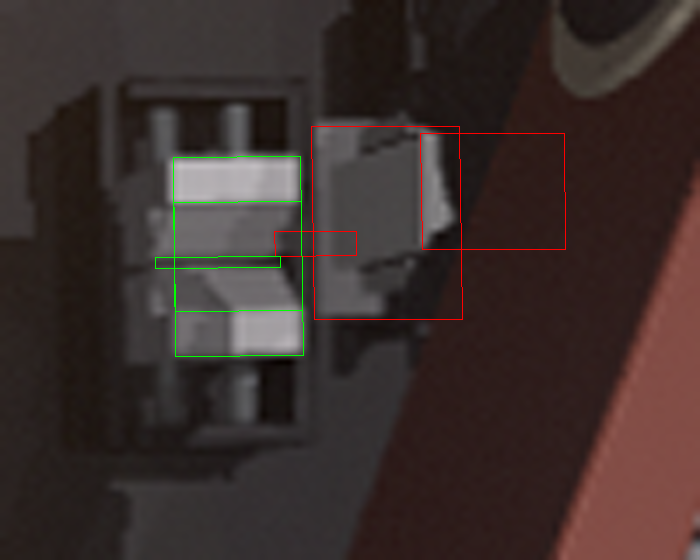

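The jaw outline matches at (0.579, -0.174). The gauge outline follows the tool pose, so I'll correct +3.4 mm in x and +1 mm in y and descend to just above the mouth.

Emit:
jog_arm(
  increments=[
    {"slide": [1,3.3,5],"rotation": [0,0,0]},
    {"slide": [0,0,12],"rotation": [0,0,0]},
    {"slide": [0,0,12],"rotation": [0,0,0]},
    {"slide": [0,0,12],"rotation": [0,0,0]},
    {"slide": [0,0,10],"rotation": [0,0,0]},
    {"slide": [0,0,5],"rotation": [0,0,0]},
    {"slide": [0,0,0],"rotation": [0,0,0]},
    {"slide": [0,0,0],"rotation": [0,0,0]},
  ],
)

```text
time: 9.0
tool_pos: [0.5794, -0.1744, 0.1647]
tool_rot: [-0.0, 0.71, 0.704, -0.0]
contact_force: [-0.1, 0.6, -1.1]
gripper_width: 0.276
```

```bash
python3 ov.py 2 .579 -.174 0 0; python3 -c "
from h import *
for i in range(3): optics.grab_frame('top');print(state()['tool_pos'],state()['contact_force'])"
```

```text
[ 0.58025081 -0.17467995  0.16635794] [-0.10578598 -0.37764909 -0.65555305]
[ 0.58022484 -0.17468168  0.16637854] [-0.25534074 -0.27845452  0.53459749]
[ 0.58016307 -0.17464172  0.16629521] [-0.12426905  0.16566877 -0.88699104]
```

View pics/ov_scene2.png

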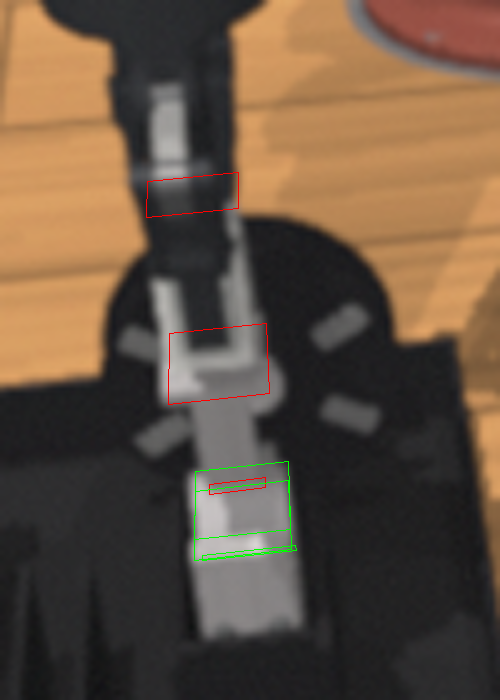

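View pics/ov_top2.png

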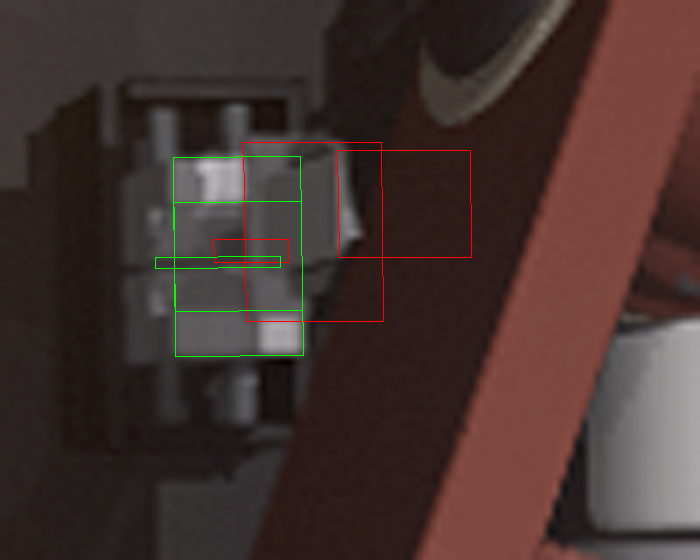

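Emit:
jog_arm(
  increments=[
    {"slide": [0.6,-1.5,6],"rotation": [0,0,0]},
    {"slide": [0,0,6],"rotation": [0,0,0]},
    {"slide": [0,0,6],"rotation": [0,0,0]},
    {"slide": [0,0,5],"rotation": [0,0,0]},
    {"slide": [0,0,4],"rotation": [0,0,0]},
    {"slide": [0,0,0],"rotation": [0,0,0]},
    {"slide": [0,0,0],"rotation": [0,0,0]},
  ],
)

```text
time: 9.83
tool_pos: [0.578, -0.1737, 0.1378]
tool_rot: [-0.0, 0.71, 0.704, -0.0]
contact_force: [0.6, 0.1, -1.2]
gripper_width: 0.277
```

Emit:
jog_arm(
  increments=[
    {"slide": [0,0,3],"rotation": [0,0,0]},
    {"slide": [0,0,3],"rotation": [0,0,0]},
    {"slide": [0,0,3],"rotation": [0,0,0]},
    {"slide": [0,0,3],"rotation": [0,0,0]},
    {"slide": [0,0,3],"rotation": [0,0,0]},
    {"slide": [0,0,0],"rotation": [0,0,0]},
  ],
)

```text
time: 10.33
tool_pos: [0.579, -0.1743, 0.1245]
tool_rot: [0.001, 0.71, 0.704, 0.0]
contact_force: [-0.9, 0.4, 1.9]
gripper_width: 0.272
```

Emit:
jog_arm(
  increments=[
    {"slide": [0,0,3],"rotation": [0,0,0]},
    {"slide": [0,0,3],"rotation": [0,0,0]},
    {"slide": [0,0,3],"rotation": [0,0,0]},
    {"slide": [0,0,3],"rotation": [0,0,0]},
    {"slide": [0,0,3],"rotation": [0,0,0]},
    {"slide": [0,0,3],"rotation": [0,0,0]},
    {"slide": [0,0,0],"rotation": [0,0,0]},
  ],
)

```text
time: 10.92
tool_pos: [0.5778, -0.1736, 0.1043]
tool_rot: [-0.0, 0.71, 0.704, -0.0]
contact_force: [0.3, 0.0, 0.2]
gripper_width: 0.276
```

```bash
python3 ov.py 3 .579 -.174 0 0
```

```text
(no output)
```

View pics/ov_scene3.png

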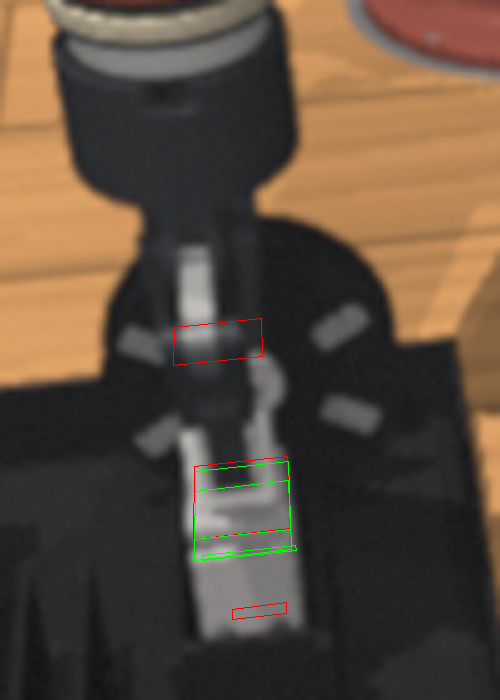

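Emit:
jog_arm(
  increments=[
    {"slide": [0,0,1.5],"rotation": [0,0,0]},
    {"slide": [0,0,1.5],"rotation": [0,0,0]},
  ],
)

```text
time: 11.18
tool_pos: [0.5785, -0.1738, 0.1026]
tool_rot: [0.0, 0.71, 0.704, 0.0]
contact_force: [0.5, 0.4, 3.8]
gripper_width: 0.272
```

Emit:
jog_arm(
  increments=[
    {"slide": [0,0,1],"rotation": [0,0,0]},
    {"slide": [0,0,1],"rotation": [0,0,0]},
  ],
)

```text
time: 11.35
tool_pos: [0.5784, -0.1738, 0.1006]
tool_rot: [0.0, 0.71, 0.704, 0.0]
contact_force: [-0.3, -0.3, 4.3]
gripper_width: 0.273
```

Drag is 4 N while moving, as specified. Continuing to contact.

Emit:
jog_arm(
  increments=[
    {"slide": [0,0,1],"rotation": [0,0,0]},
    {"slide": [0,0,1],"rotation": [0,0,0]},
  ],
)

```text
time: 11.52
tool_pos: [0.5787, -0.1739, 0.0991]
tool_rot: [0.0, 0.71, 0.704, 0.0]
contact_force: [0.4, 0.8, 9.6]
gripper_width: 0.275
```

Emit:
jog_arm(
  increments=[
    {"slide": [0,0,1],"rotation": [0,0,0]},
  ],
)

```text
time: 11.6
tool_pos: [0.5792, -0.1739, 0.0991]
tool_rot: [0.001, 0.71, 0.704, 0.001]
contact_force: [0.4, 1.9, 12.9]
gripper_width: 0.275
```

Emit:
jog_arm(
  increments=[
    {"slide": [0,0,1],"rotation": [0,0,0]},
    {"slide": [0,0,0],"rotation": [0,0,0]},
    {"slide": [0,0,0],"rotation": [0,0,0]},
  ],
)

```text
time: 11.85
tool_pos: [0.5797, -0.1739, 0.0991]
tool_rot: [0.001, 0.71, 0.704, 0.001]
contact_force: [-0.2, 1.8, 13.1]
gripper_width: 0.273
```

```bash
python3 ov.py 4 .579 -.174 0 0
```

```text
(no output)
```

View pics/ov_scene4.png

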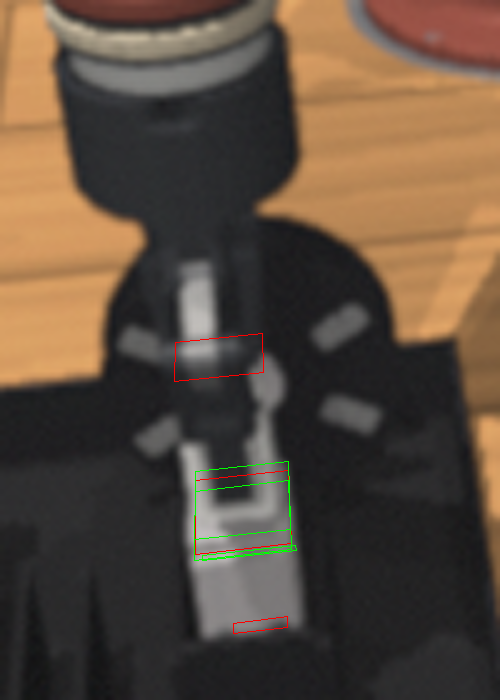

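View pics/ov_top4.png

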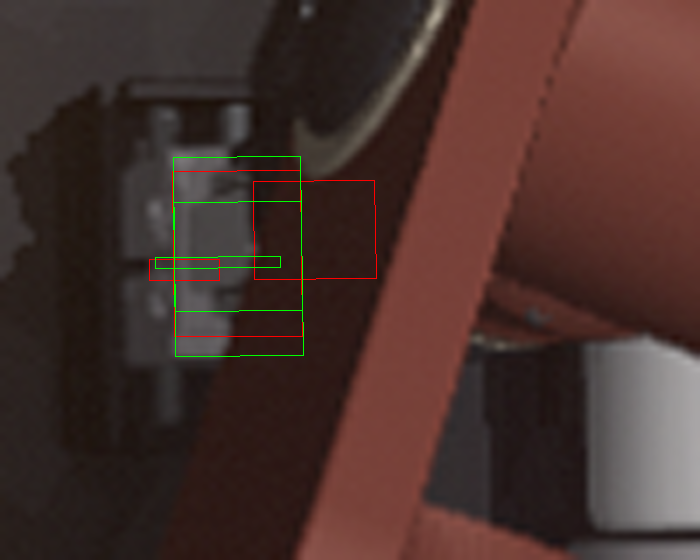

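The collar is home: z stopped at 0.099 (expected 0.0985) and held while I pushed at 13 N. Drawing back up.

Emit:
jog_arm(
  increments=[
    {"slide": [0,0,-2],"rotation": [0,0,0]},
    {"slide": [0,0,-2],"rotation": [0,0,0]},
    {"slide": [0,0,-2],"rotation": [0,0,0]},
    {"slide": [0,0,-2],"rotation": [0,0,0]},
    {"slide": [0,0,-2],"rotation": [0,0,0]},
    {"slide": [0,0,-1],"rotation": [0,0,0]},
    {"slide": [0,0,0],"rotation": [0,0,0]},
    {"slide": [0,0,0],"rotation": [0,0,0]},
  ],
)

```text
time: 12.62
tool_pos: [0.5776, -0.1734, 0.1066]
tool_rot: [-0.001, 0.71, 0.704, -0.0]
contact_force: [0.5, 1.9, -3.7]
gripper_width: 0.276
```

```bash
python3 ov.py 5 .579 -.174 0 0; python3 -c "
from h import *
for i in range(3): optics.grab_frame('top');print(state()['tool_pos'],state()['contact_force'])"
```

```text
[ 0.57779414 -0.17345742  0.10683186] [ 0.26904661  0.33140827 -4.76532238]
[ 0.57785732 -0.17349949  0.10692318] [ 0.56264656  0.56798627 -5.87634356]
[ 0.57791116 -0.17352589  0.10697868] [-0.27268193  1.08282597 -4.5800268 ]
```

View pics/ov_scene5.png

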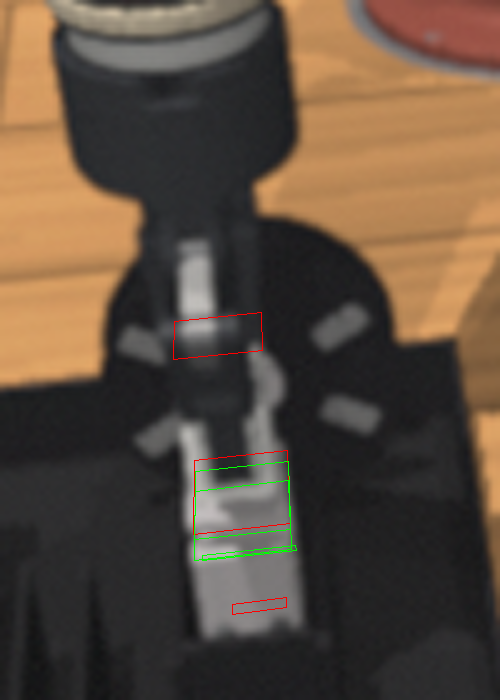

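Emit:
jog_arm(
  increments=[
    {"slide": [0,0,-1.2],"rotation": [0,0,0]},
    {"slide": [0,0,-1],"rotation": [0,0,0]},
    {"slide": [0,0,0],"rotation": [0,0,0]},
    {"slide": [0,0,0],"rotation": [0,0,0]},
  ],
)

```text
time: 13.2
tool_pos: [0.5783, -0.1739, 0.1099]
tool_rot: [0.0, 0.71, 0.704, 0.0]
contact_force: [1.5, 0.8, -3.5]
gripper_width: 0.273
```

Emit:
jog_arm(
  increments=[
    {"slide": [0,0,0],"rotation": [0,0,0]},
    {"slide": [0,0,0],"rotation": [0,0,0]},
    {"slide": [0,0,0],"rotation": [0,0,0]},
    {"slide": [0,0,0],"rotation": [0,0,0]},
    {"slide": [0,0,0],"rotation": [0,0,0]},
    {"slide": [0,0,0],"rotation": [0,0,0]},
  ],
  fingers=0.65,
)

```text
time: 13.7
tool_pos: [0.5784, -0.1739, 0.1099]
tool_rot: [0.0, 0.71, 0.704, 0.0]
contact_force: [-0.1, 1.0, -0.2]
gripper_width: 0.647
```

Emit:
jog_arm(
  increments=[
    {"slide": [0,0,-5],"rotation": [0,0,0]},
    {"slide": [0,0,-10],"rotation": [0,0,0]},
    {"slide": [0,0,-15],"rotation": [0,0,0]},
    {"slide": [0,0,-15],"rotation": [0,0,0]},
    {"slide": [0,0,-15],"rotation": [0,0,0]},
    {"slide": [0,0,-20],"rotation": [0,0,0]},
    {"slide": [0,0,-20],"rotation": [0,0,0]},
    {"slide": [0,0,-20],"rotation": [0,0,0]},
    {"slide": [20,0,0],"rotation": [0,0,0]},
    {"slide": [30,0,0],"rotation": [0,0,0]},
    {"slide": [30,0,0],"rotation": [0,0,0]},
    {"slide": [30,0,0],"rotation": [0,0,0]},
    {"slide": [30,0,0],"rotation": [0,0,0]},
    {"slide": [20,0,0],"rotation": [0,0,0]},
    {"slide": [0,0,0],"rotation": [0,0,0]},
  ],
)

```text
time: 14.95
tool_pos: [0.5795, -0.0104, 0.2308]
tool_rot: [0.0, 0.708, 0.706, 0.001]
contact_force: [-0.2, 0.1, -0.5]
gripper_width: 0.652
```

```bash
cat > fin.py <<'E'
from h import *
for c,(r0,c0,h,w,k) in(("scene",(170,150,140,100,5)),("top",(170,420,80,100,7))):
    f=optics.grab_frame(c);cv2.imwrite(f"pics/fin_{c}_full.png",f["frame"]);big=cv2.resize(f["frame"][r0:r0+h,c0:c0+w],None,fx=k,fy=k,interpolation=cv2.INTER_CUBIC)
    def B(p): q=proj(f,p)[0];return (int((q[0]-c0+.5)*k),int((q[1]-r0+.5)*k))
    x,y=.5785,-.174
    for b,hx,hy in((.094,.022,.017),(.094+.068,.012,.015)):
        cv2.polylines(big,[np.array([B((x+a*hx,y+e*hy,b)) for a,e in((1,1),(1,-1),(-1,-1),(-1,1))])],True,(0,0,255),1)
    cv2.imwrite(f"pics/fin_{c}.png",big)
    print(c,[(d["uv"],d["score"]) for d in place_of("thick_grip",c)],proj(f,(x,y,.128)))
E
python3 fin.py
```

```text
scene [([195.3, 253.6], 0.96), ([463.6, 251.9], 0.84), ([413.5, 256.4], 0.77), ([360.3, 227.6], 0.58)] [[194.97169798 251.68007716]]
top [([181.2, 192.9], 0.83), ([271.8, 253.8], 0.68)] [[460.47107818 204.28421534]]
```

View pics/fin_scene.png

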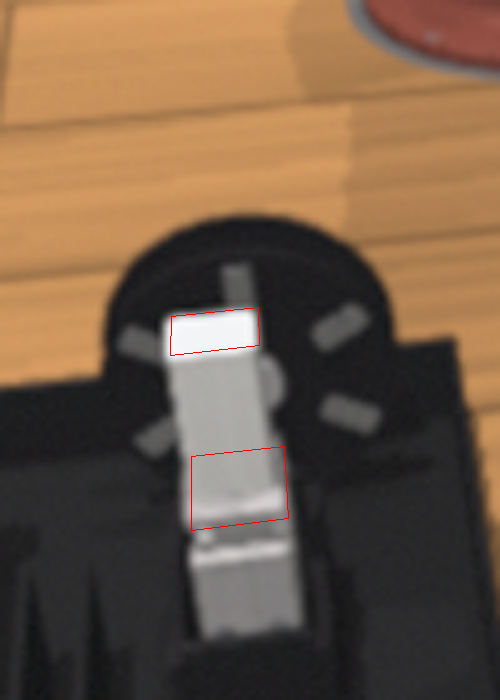

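View pics/fin_top.png

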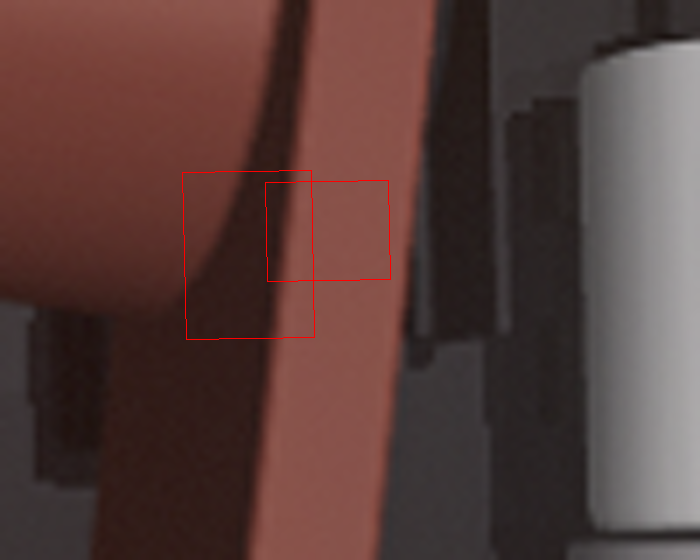

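View pics/fin_scene_full.png

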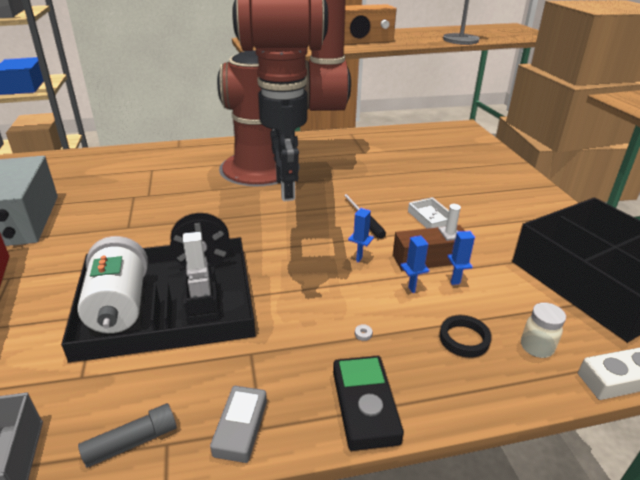

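The scene view shows the gauge upright in the gap. Its collar is about 10 mm above the jaws: the outline drawn for a 10 mm raise matches to about 1 px at handle top (194,236). The thin gauge is still in the rack at (453,220).

```bash
python3 -c "
from h import *
print(manip.job_done())"
```

```text
the job is handed in; nothing more can be done
None
```

The job is done and handed in, at about 15 s of the 38 s allowed. The thick gauge stands upright in the brake gap with its collar about a centimetre above the jaws, and the robot is clear of it.

- **Taking it out:** I took the grey block-handled gauge from the rack. I left the thin gauge and the three blue copies alone.
- **Inserting:** I slid the blade down between the jaws with about 4 N of drag. The collar came to rest on the jaws at tool height 0.099 m, against an expected 0.0985 m, and did not move while I pushed at 13 N.
- **Drawing back:** I pulled it up against 4 to 5 N of drag. The tool readings gave about 10.8 mm, with roughly 1 mm of noise. I then opened the fingers and moved away.

**Last checks:** In the scene camera the gauge stands upright, and an outline drawn for a 10 mm raise matches it to about 1 px. The network's point for the handle centre is about 2 px lower than the outline predicts. The thin gauge is still in its slot. I could not check from the top camera because the arm hid the gauge there.

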